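# Slide the serving paddle out to its shoulders

## Robot

A 7-joint arm with a two-finger parallel gripper is mounted at the origin on a cart in front of the work surface, level with it; the furniture and walls round the work are solid. World frame = base frame: x ahead of the robot, y to its left, z up, the work surface at z = 0. Lengths are in m, angles in rad, forces in N, time in s.
With the tool pointing down it reaches from about 0.425 to 0.875 m from the base axis. Payload 4.7 kg.
Tool frame: the origin (TCP) lies on the centre line of the jaws, within the pads' length; the fingertips stand 17 mm ahead of it and the grasp point (between the pads) lies 2 mm behind it (robot.tips_ahead is the distance from the TCP to the fingertips, in m); z points along the fingers, y is the line along which they close (so a half turn about z gives the same grasp; the last joint's range is limited). The gripper opens to 85 mm and grips with 20 to 120 N. Pads are 22 mm wide; open, the fingers measure 114 mm over their backs; the gripper's body (76 mm by 85 mm) begins 54 mm behind the grasp point. The pads swing forward as they close: fully open they stand 13 mm farther back than shut.
Start: joints at [-1.199, 0.321, -0.07, 1.45, 0.023, 1.371, -0.057], TCP at [0.228, 0.609, 0.248] pointing down, gripper open.
Joint ranges: [-2.86, 2.86], [-0.3, 2.09], [-1.38, 1.24], [0.06, 2.45], [-1.56, 4.7], [0.09, 2.05], [-2.69, 2.69]. Speed limits (rad/s): [2.57, 2.57, 3.14, 3.14, 3.14, 3.14, 3.14].

## Interface

Orientations are given as a 3x3 rotation matrix whose columns are the frame's x, y, z axes.
In Python, from station import read_state, viewer, ticket, robot gives the robot as it stands.
- The arm moves only by the tool send_rows, never from a script. Its argument "commands" is a list that holds one entry, the list of rows, each a list of 5 numbers: the gripper's target within -1 to 1 (fully open at 1, half-way at 0, shut at -1), then the shift along the tool's x, y, z in units of 0.1 m (1.0 is 0.1 m), then the turn about the tool's z in units of 2 pi rad (1.0 is 2 pi rad). A call has 1 to 20 rows; each row is the pose to reach, as a shift and turn from the pose commanded when the call began, along the tool's axes at that moment, turning the shorter way round; what a row does not reach only later rows make up. A row lasts 1/10 s, in which the tool goes at most 50 mm and 8.59 degrees, less where a joint would pass 70% of its speed; a pose out of reach is approached as far as the arm can. A call with a number of a shift or a turn outside -1 to 1 is refused whole. A call with a gripper value outside its range is refused whole. The fingers move at their own pace and stop on an object; "squeeze" is the grip in N (left out, the last holds). Time passes only in rows, so rows that repeat a pose let the fingers close. It gives the time, the measured TCP pose, the force, the opening and the grip force at its end, in the units of the state.
- read_state(): the state, without advancing time (a new reading comes with each control period).
- viewer.snapshot(name): name is "scene" or "top" or "wrist"; returns (picture, depth): 384x512x3 uint8, red, green, blue; 384x512 float32, m along the optical axis (not along the pixel's ray), 0 where there is no reading.
- viewer.get_calibration(name): a dict with "vertical_fov" (degrees; the focal length in pixels is half the picture's height over the tangent of half this angle, whatever the lens; pixels are square), "cx", "cy" (the principal point, pixels), "R" (3x3) and "t" (3): a world point X has camera coordinates R X + t. Camera axes: x right, y down, z forward; pixel columns grow to the right and rows downward; lengths in m; the calibration is good to about 2 mm. A picture is of the moment at which its call begins: read the wrist's pose just before it. get_calibration takes no time and is no camera call; for the wrist camera it gives the pose at the moment of the call.
- ticket.hand_in(): hands the job in; it is judged then, once.
The state is a dict: "time_s": time; "joint_positions": joint angles; "joint_velocities": joint speeds; "joint_efforts": joint torques, N m; "tool_pos": TCP position; "ee_rot": TCP orientation; "contact_force": force on the tool from outside, world axes, zero at the start; "moment": the same for the moment, N m; "grip_width": opening from 0.0 (shut) to 1.0 (fully open); "gripper_force": force on a finger pad.
Only numpy, scipy, OpenCV 4.12 (cv2) and the standard library are available. Lean on these libraries where they do the work, as an engineer would, in place of code of your own. Each camera call takes 0.05 s, during which the arm holds its last target. There are 200 camera calls.

## Task

The thin wooden serving paddle lies flat on the marble pastry slab with its handle towards the slab's front edge (the edge nearest the robot). Push it along the slab with your fingertips until the whole handle, and only the handle, sticks out past the front edge so that someone can take hold of it: the blade's shoulders should be in line with the edge and the paddle square to it. Never lift or tip the paddle, and leave the round cork coaster, the teaspoon and the other things where they are.

Things in the scene. Friction and masses are not known exactly. Their poses are not given: they have to be found in the camera images.
- slab: Heavy fixed pastry slab of pale marble on small rubber feet, 320 (x) x 440 (y) mm, its top 25 mm above the table. Origin under its centre, on the table. Its -x side is the front edge, nearest the robot; x points away from the robot, y to the left, z up. Stands at a different place and yaw each time.
- slab_edge (a point): Middle of the slab's front top edge, 160 mm along -x from the slab's centre, 25 mm above the table; axes as the slab's. The edge line runs along y.
- paddle: Loose thin beech paddle, about 100 g, 8 mm thick, flat on the left or right half of the slab: blade 120 (x) x 90 (y) mm with, at the middle of its front end, a handle 55 mm long, 30 mm wide, with a 10 mm hole. Origin: centre of the blade's underside; the handle points along -x, z up. It slides with ordinary friction; two spread fingertips (or one) can push its straight 90 mm back edge.
- paddle_shoulder (a point): Middle of the paddle's shoulder line, where the blade ends and the handle begins: 60 mm along -x from the blade's centre, half-way up the thickness; axes as the paddle's.
- paddle_back (a point): Middle of the blade's straight back edge, opposite the handle, half-way up the thickness; axes as the paddle's.
- coaster: Loose round cork coaster, 90 mm across, 8 mm thick, on the other half of the slab from the paddle. Origin: centre of its underside. A bystander.
- teaspoon: Loose teaspoon, 138 mm long, 27 mm wide, 13 mm high, lying on the slab between the two, roughly along the slab's x. A bystander.
- cutter_round: Loose round tin biscuit cutter, 57 mm across, 24 mm high, on the table right of the slab. A bystander.
- cutter_star: Loose star-shaped tin biscuit cutter, 61 mm across, 24 mm high, on the table right of the slab. A bystander.
- cutter_heart: Loose heart-shaped tin biscuit cutter, 55 mm across, 24 mm high, on the table left of the slab. A bystander.
- butter: Loose block of butter, 72 x 104 x 40 mm, on the table left of the slab. A bystander.

How it is judged:
By the outcome, as a careful person would: the job done as asked, in the order asked, and still so for the second after the job is handed in, with the robot touching nothing.
It also fails if it takes over 42 s, if anything falls off the work surface, if the arm or the gripper's body presses on something with over 40 N, if the wrist force passes 120 N, or if a joint passes its speed limit or range.

## Working session

There is one attempt and no reset: what is moved stays moved. The work goes in short steps, Python scripts to look and compute and a tool call to move; the robot and the scene stay as the last step left them, time stands still between calls to the robot, and variables do not carry over. Pictures are saved under pics/ and viewed, at most 10 in all, crops included, and the job is handed in when it is done.

Besides the shell and the picture viewer there is one more tool, called after ">>>" as name(argument=value, ...) on one line, values as JSON. send_rows: Moves the arm, as the interface text tells. Its arguments: {"type":"object","properties":{"commands":{"type":"array"},"squeeze":{"type":"number"}},"required":["commands"]}

```bash
mkdir -p pics; ls; python3 - <<'E'
from station import read_state, viewer, ticket, robot
import cv2,numpy as np
s=read_state();print(s['time_s'],s['tool_pos'],np.round(s['ee_rot'],3).tolist(),s['grip_width'])
for n in("top","scene"):
    p,d=viewer.snapshot(n);cv2.imwrite(f'pics/{n}0.png',p[...,::-1]);np.savez(f'{n}0.npz',p=p,d=d)
    c=viewer.get_calibration(n);print(n,c)
E
```

```text
pics
0.0 [0.22747373 0.60834104 0.24720723] [[-0.937, 0.35, -0.001], [0.35, 0.937, -0.002], [-0.0, -0.002, -1.0]] 0.9983505549149055
top {'vertical_fov': 51.43333524863354, 'cx': 253.70224053504165, 'cy': 185.4341779099644, 'R': array([[ 6.74327952e-04, -9.99980826e-01, -6.15572566e-03],
       [-9.78545184e-01,  6.08424295e-04, -2.06031436e-01],
       [ 2.06031231e-01,  6.16258846e-03, -9.78526011e-01]]), 't': array([-0.00136698,  0.50813848,  1.16313395])}
scene {'vertical_fov': 42.089367233754736, 'cx': 260.35015304227704, 'cy': 190.17077533700794, 'R': array([[ 0.5264431 , -0.85017545, -0.00770497],
       [-0.63944688, -0.38995133, -0.6626052 ],
       [ 0.56032611,  0.35375085, -0.74892923]]), 't': array([-0.25303632,  0.35157218,  1.22511397])}
```

View pics/top0.png

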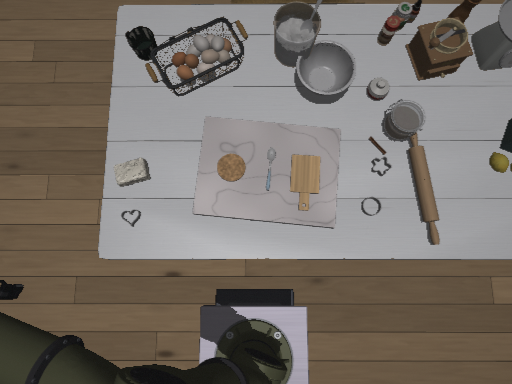

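The top view shows the slab with corners near (204,117), (341,128), (336,227) and (194,214). The paddle blade is centred near (305,174) with its handle down to about (304,210). The spoon is near x=270 and the coaster near (231,167).

```bash
cat > h.py <<'E'
from station import read_state, viewer, ticket, robot
import cv2,numpy as np
def ray(c,uv,z,h=384):
    f=h/2/np.tan(np.radians(c['vertical_fov'])/2)
    uv=np.atleast_2d(uv).astype(float)
    d=np.c_[(uv[:,0]-c['cx'])/f,(uv[:,1]-c['cy'])/f,np.ones(len(uv))]@c['R']
    o=-c['R'].T@c['t']
    return o+d*((z-o[2])/d[:,2])[:,None]
def paddle_mask(p):
    h=cv2.cvtColor(p,cv2.COLOR_RGB2HSV)
    return cv2.inRange(h,(8,70,90),(25,255,255))
E
python3 - <<'E'
from h import *
p=np.load('top0.npz')['p'];c=viewer.get_calibration('top')
print(p[174,305],p[170,325],p[167,231],p[240,250])
m=paddle_mask(p);m[:120]=0;m[230:]=0;m[:,:280]=0;m[:,345:]=0
k=max(cv2.findContours(m,0,1)[0],key=cv2.contourArea)
print(cv2.contourArea(k),cv2.boundingRect(k))
q=cv2.morphologyEx(m,cv2.MORPH_OPEN,np.ones((15,15)))
b=cv2.boxPoints(cv2.minAreaRect(max(cv2.findContours(q,0,1)[0],key=cv2.contourArea)));print(b)
print('blade',np.round(ray(c,b,.033),4))
K=ray(c,k[:,0],.033);print('handle end',K[K[:,0].argmin()])
s=ray(c,[(204,117),(341,128),(336,227),(194,214)],.025);print('slab',np.round(s,3))
E
```

```text
[149 123  92] [158 152 153] [129 101  74] [174 174 177]
1135.0 (290, 155, 30, 55)
[[291. 155.]
 [319. 155.]
 [319. 192.]
 [291. 192.]]
blade [[ 0.6102 -0.1187  0.033 ]
 [ 0.6101 -0.2068  0.033 ]
 [ 0.4915 -0.2029  0.033 ]
 [ 0.4915 -0.1165  0.033 ]]
handle end [ 0.43851726 -0.16746836  0.033     ]
slab [[ 0.741  0.16   0.025]
 [ 0.703 -0.282  0.025]
 [ 0.384 -0.252  0.025]
 [ 0.424  0.183  0.025]]
```

View pics/scene0.png

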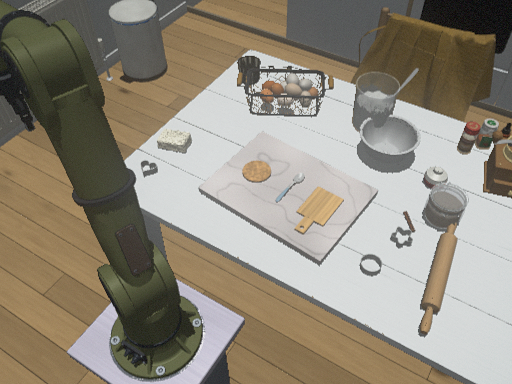

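```bash
cat >> h.py <<'E'
def shift(target):
    s=read_state();R=np.array(s['ee_rot']);return np.round(R.T@(np.array(target)-s['tool_pos'])*10,3)
E
python3 - <<'E'
from h import *
s=read_state();R=np.array(s['ee_rot']);c=viewer.get_calibration('wrist')
o=-c['R'].T@c['t'];print('cam in tool',R.T@(o-s['tool_pos']),'axis',R.T@c['R'][2],c['vertical_fov'],robot.tips_ahead)
for t in([.4,.22,.25],[.60,-.16,.25]):print(shift(t))
E
```

```text
cam in tool [ 0.06703765  0.00039772 -0.12537044] axis [-2.65204435e-01 -4.69798117e-04  9.64192090e-01] 69.9756995222619 0.017
[-2.976 -3.034 -0.021]
[-6.18  -5.893 -0.016]
```

>>> send_rows(commands=[[[0.1,-0.3,-0.3,0,0],[0.1,-0.6,-0.6,0,0],[0.1,-0.95,-1.0,0,0],[0.1,-0.95,-1.0,0,0]]])

```text
time_s: 0.5
tool_pos: [0.286, 0.4754, 0.2479]
ee_rot: [[-0.934, 0.359, 0.002], [0.359, 0.934, -0.004], [-0.003, -0.003, -1.0]]
contact_force: [-0.1, 0.8, -0.2]
grip_width: 0.548
gripper_force: 0.0
```

>>> send_rows(commands=[[[0.1,-0.3,-0.3,0,0],[0.1,-0.6,-0.6,0,0],[0.1,-0.95,-1.0,0,0],[0.1,-0.95,-1.0,0,0]]])

```text
time_s: 0.9
tool_pos: [0.339, 0.3489, 0.2483]
ee_rot: [[-0.933, 0.359, 0.001], [0.359, 0.933, -0.002], [-0.002, -0.002, -1.0]]
contact_force: [0.5, 1.0, -0.2]
grip_width: 0.551
gripper_force: 0.0
```

>>> send_rows(commands=[[[0.1,-0.3,-0.3,0,0],[0.1,-0.6,-0.6,0,0],[0.1,-0.95,-1.0,0,0],[0.1,-0.95,-1.0,0,0]]])

```text
time_s: 1.3
tool_pos: [0.3921, 0.2222, 0.2484]
ee_rot: [[-0.933, 0.359, 0.001], [0.359, 0.933, -0.002], [-0.001, -0.001, -1.0]]
contact_force: [-0.4, 0.7, -1.0]
grip_width: 0.554
gripper_force: 0.0
```

>>> send_rows(commands=[[[0.1,-0.3,-0.3,0,0],[0.1,-0.6,-0.6,0,0],[0.1,-0.95,-1.0,0,0],[0.1,-0.95,-1.0,0,0]]])

```text
time_s: 1.7
tool_pos: [0.4454, 0.0953, 0.2486]
ee_rot: [[-0.933, 0.359, 0.001], [0.359, 0.933, -0.002], [-0.002, -0.001, -1.0]]
contact_force: [-0.1, 0.0, -0.0]
grip_width: 0.55
gripper_force: 0.0
```

>>> send_rows(commands=[[[0.1,-0.3,-0.3,0,0],[0.1,-0.6,-0.6,0,0],[0.1,-0.95,-1.0,0,0],[0.1,-0.95,-1.0,0,0]]])

```text
time_s: 2.1
tool_pos: [0.4988, -0.0319, 0.2486]
ee_rot: [[-0.933, 0.359, 0.001], [0.359, 0.933, -0.003], [-0.002, -0.003, -1.0]]
contact_force: [0.5, -0.4, 0.4]
grip_width: 0.551
gripper_force: 0.0
```

>>> send_rows(commands=[[[0.1,-0.3,-0.3,0,0],[0.1,-0.6,-0.8,0,-0.02],[0.1,-0.85,-0.9,0,-0.042],[0.1,-0.85,-0.9,0,-0.042],[0.1,-0.85,-0.9,0,-0.042]]])

```text
time_s: 2.6
tool_pos: [0.5458, -0.1393, 0.2477]
ee_rot: [[-0.995, 0.096, -0.001], [0.096, 0.995, -0.0], [0.001, -0.0, -1.0]]
contact_force: [-0.7, -0.1, 0.0]
grip_width: 0.548
gripper_force: 0.0
```

```bash
python3 - <<'E'
from h import *
s=read_state();print(s['time_s'],s['tool_pos'],np.round(s['ee_rot'],3).tolist(),s['grip_width'],s['contact_force'])
c=viewer.get_calibration('wrist');p,d=viewer.snapshot('wrist')
np.savez('w1.npz',p=p,d=d,**c);cv2.imwrite('pics/w1.png',p[...,::-1])
E
```

```text
2.6 [ 0.54584578 -0.13925774  0.24767736] [[-0.995, 0.096, -0.001], [0.096, 0.995, -0.0], [0.001, -0.0, -1.0]] 0.5480654790107837 [-0.7099033  -0.11294285  0.00316145]
```

View pics/w1.png

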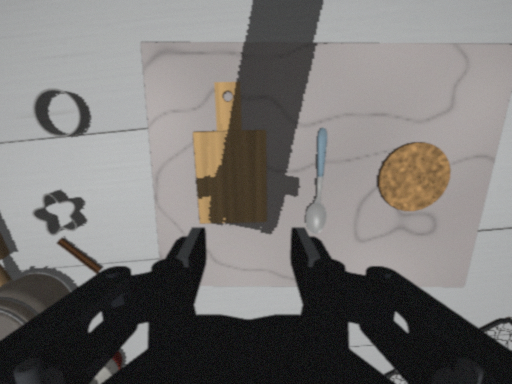

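The wrist view (robot side up) shows the slab's front edge at row ~42. The paddle handle end is at row ~82, the shoulders at row ~130 (columns 193–267) and the back edge at row ~223. The spoon is at column ~320.

```bash
cat >> h.py <<'E'
def measure(p,c,rows=(40,232),cols=(150,300)):
    """front edge line, blade edges in world"""
    g=cv2.GaussianBlur(cv2.cvtColor(p,cv2.COLOR_RGB2GRAY),(5,1),0).astype(float)
    e=[]
    for u in list(range(155,235,3))+list(range(330,500,3)):
        col=np.diff(g[20:65,u]); v=np.argmin(col)
        if col[v]<-5:e.append((u,20.5+v))
    E=ray(c,e,.025)
    l=cv2.fitLine(E[:,:2].astype(np.float32),cv2.DIST_HUBER,0,.01,.01).ravel()
    if l[1]<0:l[:2]*=-1
    yv=l[:2];xv=np.array([yv[1],-yv[0]]);o=l[2:]
    f=p.astype(int);h=((f[...,0]-f[...,2])>0.22*f.max(2)).astype(np.uint8)*255
    m=np.zeros_like(h);a=slice(*rows),slice(*cols);m[a]=h[a]
    m=cv2.morphologyEx(m,cv2.MORPH_CLOSE,np.ones((7,7)))
    k=max(cv2.findContours(m,0,1)[0],key=cv2.contourArea)
    P=ray(c,k[:,0],.033)[:,:2]
    S=np.c_[(P-o)@xv,(P-o)@yv]   # slab-aligned: x from edge, y along
    return len(e),xv,yv,o,S,m
E
python3 - <<'E'
from h import *
w=np.load('w1.npz');n,xv,yv,o,S,m=measure(w['p'],w)
cv2.imwrite('pics/m1.png',m)
print(n,'slab yaw',np.degrees(np.arctan2(xv[1],xv[0])),o)
q=cv2.morphologyEx(m,cv2.MORPH_OPEN,np.ones((35,35)))
k=max(cv2.findContours(q,0,1)[0],key=cv2.contourArea);b=cv2.boxPoints(cv2.minAreaRect(k))
B=ray(w,b,.033)[:,:2];print(b,'\n',np.c_[(B-o)@xv,(B-o)@yv].round(4),'\n',B.round(4))
print('handle end x',S[:,0].min(),'max',S[:,0].max())
E
```

```text
81 slab yaw -5.8434224 [ 0.40476632 -0.02543886]
[[195. 130.]
 [266. 130.]
 [266. 222.]
 [195. 222.]] 
 [[ 0.099  -0.163 ]
 [ 0.0985 -0.0772]
 [ 0.2171 -0.0744]
 [ 0.2177 -0.1684]] 
 [[ 0.4867 -0.1977]
 [ 0.4949 -0.1123]
 [ 0.6132 -0.1216]
 [ 0.6042 -0.2151]]
handle end x 0.04455174402639624 max 0.23051035355925023
```

View pics/m1.png

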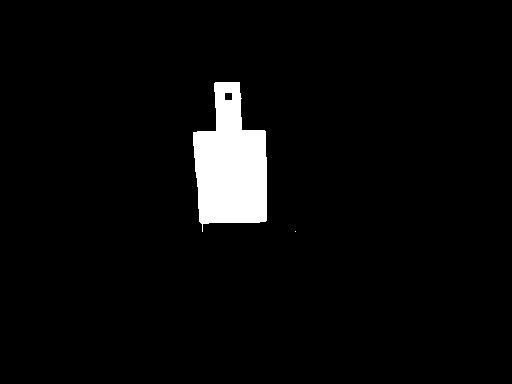

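>>> send_rows(commands=[[[0.1,-0.4,-0.1,0.3,0.001],[0.1,-0.8,-0.23,0.6,0.001],[0.1,-1.0,-0.23,1.0,0.001],[0.1,-1.0,-0.23,1.0,0.001]]])

```text
time_s: 3.05
tool_pos: [0.6414, -0.1675, 0.1399]
ee_rot: [[-0.995, 0.097, -0.012], [0.097, 0.995, 0.002], [0.012, 0.001, -1.0]]
contact_force: [-1.0, 0.4, -0.5]
grip_width: 0.546
gripper_force: 0.0
```

>>> send_rows(commands=[[[0.1,0,0,0.3,0],[0.1,0,0,0.6,0],[0.1,0,0,0.8,0],[0.1,0,0,0.8,0],[0.1,0,0,0.8,0]]])

```text
time_s: 3.55
tool_pos: [0.6435, -0.1706, 0.0699]
ee_rot: [[-0.995, 0.099, 0.001], [0.099, 0.995, 0.001], [-0.001, 0.001, -1.0]]
contact_force: [0.2, -0.7, 0.6]
grip_width: 0.553
gripper_force: 0.0
```

```bash
python3 - <<'E'
from h import *
s=read_state();print(s['time_s'],s['tool_pos'],np.round(s['ee_rot'],4).tolist(),s['grip_width'],s['contact_force'])
c=viewer.get_calibration('wrist');p,d=viewer.snapshot('wrist')
np.savez('w2.npz',p=p,d=d,**c);cv2.imwrite('pics/w2.png',p[...,::-1])
E
```

```text
3.55 [ 0.64345375 -0.1706357   0.06991713] [[-0.9951, 0.099, 0.0014], [0.099, 0.9951, 0.0011], [-0.0013, 0.0012, -1.0]] 0.5533803119073272 [ 0.18549023 -0.72460904  0.61612496]
```

View pics/w2.png

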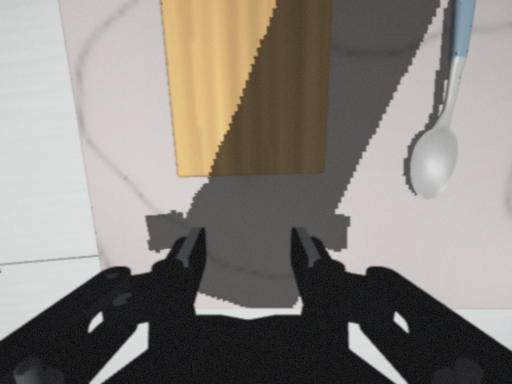

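The fingertips (columns ~190 and ~305, row ~235) straddle the middle of the back edge (columns 178–325, row ~175) with clear space. The spoon is well to the right. Next is a slow descent to touch the slab.

>>> send_rows(commands=[[[0.1,0,0,0.1,0],[0.1,0,0,0.2,0],[0.1,0,0,0.24,0],[0.1,0,0,0.25,0],[0.1,0,0,0.26,0],[0.1,0,0,0.26,0]]])

```text
time_s: 4.2
tool_pos: [0.6431, -0.1723, 0.0424]
ee_rot: [[-0.995, 0.1, 0.0], [0.1, 0.995, -0.0], [-0.0, -0.0, -1.0]]
contact_force: [-0.1, -0.4, -0.3]
grip_width: 0.552
gripper_force: 0.0
```

>>> send_rows(commands=[[[0.1,0,0,0.01,0],[0.1,0,0,0.02,0],[0.1,0,0,0.02,0]]])

```text
time_s: 4.5
tool_pos: [0.643, -0.1721, 0.0403]
ee_rot: [[-0.995, 0.1, 0.0], [0.1, 0.995, 0.0], [-0.0, 0.0, -1.0]]
contact_force: [1.0, 1.6, -0.7]
grip_width: 0.551
gripper_force: 0.0
```

>>> send_rows(commands=[[[0.1,0,0,0.01,0],[0.1,0,0,0.02,0],[0.1,0,0,0.02,0]]])

```text
time_s: 4.8
tool_pos: [0.6431, -0.1723, 0.0396]
ee_rot: [[-0.995, 0.1, 0.0], [0.1, 0.995, 0.001], [-0.0, 0.001, -1.0]]
contact_force: [-2.2, 1.3, 7.1]
grip_width: 0.546
gripper_force: 3.6
```

>>> send_rows(commands=[[[0.1,0,0,-0.035,0],[0.1,0.05,0,-0.035,0],[0.1,0.1,0,-0.035,0],[0.1,0.15,0,-0.035,0],[0.1,0.2,0,-0.035,0],[0.1,0.25,0,-0.035,0],[0.1,0.3,0,-0.035,0],[0.1,0.35,0,-0.035,0],[0.1,0.4,0,-0.035,0],[0.1,0.45,0,-0.035,0],[0.1,0.5,0,-0.035,0],[0.1,0.5,0,-0.035,0]]])

```text
time_s: 6.0
tool_pos: [0.5924, -0.1672, 0.0418]
ee_rot: [[-0.995, 0.1, -0.001], [0.1, 0.995, 0.0], [0.001, 0.0, -1.0]]
contact_force: [-0.0, -0.3, -1.0]
grip_width: 0.549
gripper_force: 0.0
```

```bash
python3 - <<'E'
from h import *
s=read_state();print(s['time_s'],s['tool_pos'],np.round(s['ee_rot'],4).tolist(),s['grip_width'],s['contact_force'])
c=viewer.get_calibration('wrist');p,d=viewer.snapshot('wrist')
np.savez('w3.npz',p=p,d=d,**c);cv2.imwrite('pics/w3.png',p[...,::-1])
E
```

```text
6.0 [ 0.59243347 -0.16715231  0.04178917] [[-0.995, 0.1004, -0.0006], [0.1004, 0.995, 0.0004], [0.0006, 0.0003, -1.0]] 0.5492035703827228 [-0.03473882 -0.29004423 -1.01180783]
```

View pics/w3.png

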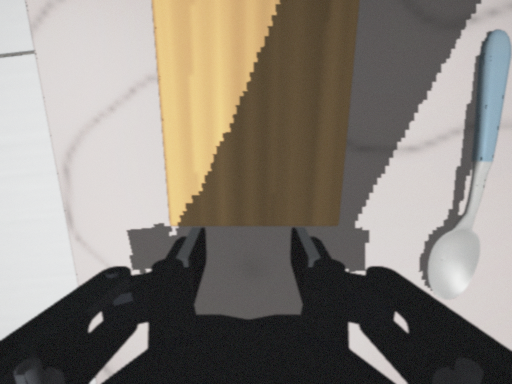

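The fingertips now touch the back edge (row ~225, columns 172–340), and the paddle sits square to the gripper. I'll continue most of the way, then back off and measure.

>>> send_rows(commands=[[[0.1,0.04,0,0,0],[0.1,0.08,0,0,0],[0.1,0.12,0,0,0],[0.1,0.16,0,0,0],[0.1,0.2,0,0,0],[0.1,0.24,0,0,0],[0.1,0.28,0,0,0],[0.1,0.32,0,0,0],[0.1,0.36,0,0,0],[0.1,0.4,0,0,0],[0.1,0.44,0,0,0],[0.1,0.48,0,0,0],[0.1,0.52,0,0,0],[0.1,0.55,0,0,0],[0.1,0.57,0,0,0],[0.1,0.58,0,0,0],[0.1,0.58,0,0,0]]])

```text
time_s: 7.75
tool_pos: [0.5352, -0.1613, 0.0417]
ee_rot: [[-0.995, 0.1, -0.001], [0.1, 0.995, 0.0], [0.001, 0.0, -1.0]]
contact_force: [0.3, -1.2, 0.4]
grip_width: 0.55
gripper_force: 0.0
```

>>> send_rows(commands=[[[0.1,-0.1,0,0,0],[0.1,-0.15,0,-0.3,0],[0.1,-0.15,0,-0.6,0],[0.1,-0.1,0,-1.0,0],[0.1,-0.1,0,-1.0,0]]])

```text
time_s: 8.25
tool_pos: [0.5491, -0.1638, 0.1471]
ee_rot: [[-0.995, 0.1, 0.009], [0.1, 0.995, -0.001], [-0.009, -0.0, -1.0]]
contact_force: [0.1, -0.5, 1.7]
grip_width: 0.552
gripper_force: 0.0
```

>>> send_rows(commands=[[[0.1,0.0,0,-0.3,0],[0.1,0.0,0,-0.6,0],[0.1,0,0,-1.0,0],[0.1,0,0,-1.0,0],[0.1,0,0,-1.0,0]]])

```text
time_s: 8.75
tool_pos: [0.5464, -0.1624, 0.2424]
ee_rot: [[-0.995, 0.1, 0.002], [0.1, 0.995, -0.0], [-0.002, 0.0, -1.0]]
contact_force: [0.0, 0.4, -0.5]
grip_width: 0.547
gripper_force: 0.0
```

```bash
python3 - <<'E'
from h import *
s=read_state();print(s['time_s'],s['tool_pos'],np.round(s['ee_rot'],4).tolist(),s['grip_width'],s['contact_force'])
c=viewer.get_calibration('wrist');p,d=viewer.snapshot('wrist')
np.savez('w4.npz',p=p,d=d,**c);cv2.imwrite('pics/w4.png',p[...,::-1])
E
```

```text
8.75 [ 0.54635531 -0.16238783  0.24236569] [[-0.995, 0.0997, 0.0018], [0.0997, 0.995, -0.0], [-0.0018, 0.0001, -1.0]] 0.5473647674275706 [ 0.01005411  0.43863882 -0.47834713]
```

View pics/w4.png

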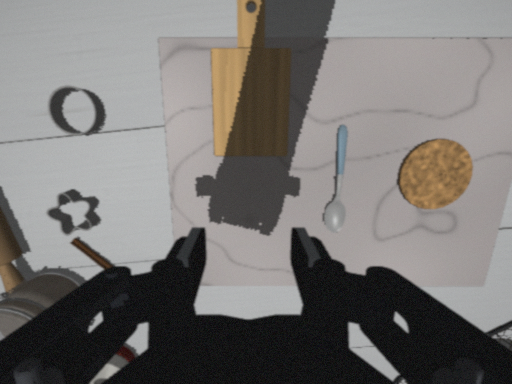

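```bash
cat >> h.py <<'E'
def rowedge(f,us,r0,r1,sign):
    out=[]
    for u in us:
        d=sign*np.diff(f[r0:r1,u]);i=int(np.argmax(d))
        if 0<i<len(d)-1:
            a,b,cc=d[i-1:i+2];i+=.5*(a-cc)/(a-2*b+cc+1e-9)
        out.append((u,r0+i+.5))
    return out
def line(c,e,z):
    E=ray(c,e,z)[:,:2];return cv2.fitLine(E.astype(np.float32),cv2.DIST_HUBER,0,.01,.01).ravel(),E
def final(w,ecols,erow,sh,srow,bk,brow,lit=None):
    p=w['p'];g=cv2.blur(p,(3,1)).mean(2);f=p.astype(float);q=cv2.blur((f[...,0]-f[...,2])/(f.max(2)+8),(3,1))
    l,E=line(w,rowedge(g,ecols,erow-7,erow+8,-1),.025)
    y=l[:2]*np.sign(l[1]);x=np.array([y[1],-y[0]]);o=E.mean(0)
    print('slab yaw',np.degrees(np.arctan2(x[1],x[0])),'rms',np.std((E-o)@x),'tool yaw off')
    for n,us,r,sg in(('shoulder',sh,srow,1),('back',bk,brow,-1)):
        _,P=line(w,rowedge(q,us,r-7,r+8,sg),.033)
        X=(P-l[2:])@x;Y=P@y;k=np.polyfit(Y,X,1);res=X-np.polyval(k,Y);ok=abs(res)<.0015;k=np.polyfit(Y[ok],X[ok],1)
        print(n,'x mm',np.polyval(k,Y.mean())*1e3,'angle deg',np.degrees(k[0]),ok.sum(),len(ok),np.std(res)*1e3)
E
python3 - <<'E'
from h import *
w=np.load('w4.npz')
final({k:w[k] for k in w.files},list(range(165,205,2))+list(range(340,500,3)),38,list(range(215,234,1))+list(range(270,286)),48,range(216,286,2),155)
E
```

```text
slab yaw -5.734085 rms 7.815624996564444e-05 tool yaw off
shoulder x mm 13.127188235597156 angle deg 0.0905157830789174 35 35 0.07901812778019617
back x mm 132.14432596809795 angle deg 0.010916804821920499 35 35 0.13114936999681176
```

>>> send_rows(commands=[[[0.1,0,0,0.3,0],[0.1,0,0,0.6,0],[0.1,0,0,0.9,0],[0.1,0,0,1.0,0],[0.1,0,0,1.0,0]]])

```text
time_s: 9.3
tool_pos: [0.5438, -0.162, 0.1394]
ee_rot: [[-0.995, 0.1, -0.005], [0.1, 0.995, 0.0], [0.005, -0.0, -1.0]]
contact_force: [0.1, -0.4, -0.4]
grip_width: 0.556
gripper_force: 0.0
```

>>> send_rows(commands=[[[0.1,0,0,0.3,0],[0.1,0,0,0.6,0],[0.1,0,0,0.8,0],[0.1,0,0,0.95,0],[0.1,0,0,1.0,0],[0.1,0,0,1.0,0]]])

```text
time_s: 9.9
tool_pos: [0.5458, -0.1625, 0.0421]
ee_rot: [[-0.995, 0.1, 0.0], [0.1, 0.995, -0.0], [-0.0, -0.0, -1.0]]
contact_force: [-0.1, -0.9, -0.4]
grip_width: 0.551
gripper_force: 0.0
```

>>> send_rows(commands=[[[0.1,0.03,0,0,0],[0.1,0.06,0,0,0],[0.1,0.09,0,0,0],[0.1,0.11,0,0,0],[0.1,0.13,0,0,0],[0.1,0.15,0,0,0],[0.1,0.17,0,0,0],[0.1,0.19,0,0,0],[0.1,0.205,0,0,0],[0.1,0.215,0,0,0],[0.1,0.22,0,0,0],[0.1,0.22,0,0,0]]])

```text
time_s: 11.1
tool_pos: [0.5235, -0.1601, 0.0417]
ee_rot: [[-0.995, 0.1, -0.0], [0.1, 0.995, 0.0], [0.0, 0.0, -1.0]]
contact_force: [0.6, 0.5, -0.1]
grip_width: 0.551
gripper_force: 0.2
```

>>> send_rows(commands=[[[0.1,-0.1,0,0,0],[0.1,-0.15,0,-0.3,0],[0.1,-0.15,0,-0.6,0],[0.1,0.0,0,-1.0,0],[0.1,0.0,0,-1.0,0]]])

```text
time_s: 11.6
tool_pos: [0.5261, -0.1617, 0.1468]
ee_rot: [[-0.995, 0.101, 0.008], [0.101, 0.995, -0.0], [-0.008, 0.0, -1.0]]
contact_force: [0.1, 0.7, 0.6]
grip_width: 0.551
gripper_force: 0.0
```

>>> send_rows(commands=[[[0.1,0.0,0,-0.3,0],[0.1,0.0,0,-0.6,0],[0.1,0,0,-1.0,0],[0.1,0,0,-1.0,0],[0.1,0,0,-1.0,0]]])

```text
time_s: 12.1
tool_pos: [0.5244, -0.1601, 0.2421]
ee_rot: [[-0.995, 0.1, 0.001], [0.1, 0.995, 0.0], [-0.001, 0.0, -1.0]]
contact_force: [-0.4, 0.7, -0.2]
grip_width: 0.551
gripper_force: 0.0
```

```bash
python3 - <<'E'
from h import *
s=read_state();print(s['time_s'],s['tool_pos'],np.round(s['ee_rot'],4).tolist(),s['grip_width'],s['contact_force'])
c=viewer.get_calibration('wrist');p,d=viewer.snapshot('wrist')
np.savez('w5.npz',p=p,d=d,**c);cv2.imwrite('pics/w5.png',p[...,::-1])
E
```

```text
12.1 [ 0.52435213 -0.16011818  0.24211295] [[-0.995, 0.0997, 0.0014], [0.0997, 0.995, 0.0001], [-0.0014, 0.0002, -1.0]] 0.5508811140463985 [-0.43607096  0.66906096 -0.17161936]
```

View pics/w5.png

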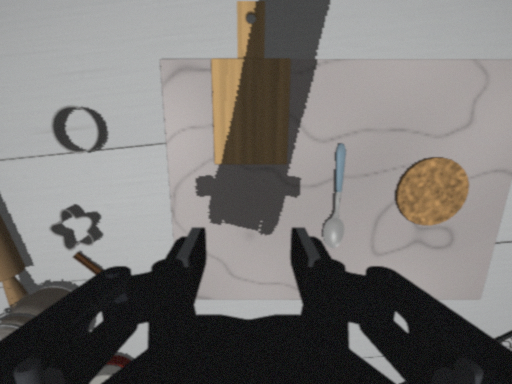

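The shoulders (row ~58) now coincide with the slab edge (row ~58), the handle sticks out, and the back edge is at row ~164. Spoon and coaster are undisturbed.

```bash
python3 - <<'E'
from h import *
w=np.load('w5.npz')
final({k:w[k] for k in w.files},list(range(167,205,2))+list(range(340,500,3)),58,list(range(215,234,1))+list(range(270,286)),58,range(218,286,2),164)
for n,z in (('w4.npz',0),('w5.npz',0)):
    w=np.load(n);h=cv2.cvtColor(w['p'],cv2.COLOR_RGB2HSV);m=cv2.inRange(h,(8,90,40),(25,255,255));m[:,:390]=0;m[260:]=0
    k=max(cv2.findContours(m,0,1)[0],key=cv2.contourArea);print('coaster',ray(w,cv2.minEnclosingCircle(k)[0],.033))
E
```

```text
slab yaw -5.9045115 rms 0.0001566799799023839 tool yaw off
shoulder x mm 1.7509358055193989 angle deg -0.1658046457568344 35 35 0.07840231035092751
back x mm 120.59230229270055 angle deg -0.22222663391827063 34 34 0.2193281001609457
coaster [[0.56969546 0.06911982 0.033     ]]
coaster [[0.56924584 0.0689046  0.033     ]]
```

```bash
python3 -c "
from station import ticket;print(ticket.hand_in())"
```

```text
the job is handed in; nothing more can be done
None
```

I pushed the paddle until its shoulders were about 1 mm from the front edge and within about 0.2° of square, with the handle sticking out and the coaster and teaspoon undisturbed, and handed the job in at about 12 s.

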